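# Weigh down the domed lid of a drying dish with a jar

### The arm

A 7-joint arm with a two-finger parallel gripper is mounted at the origin on a cart in front of the work surface, level with it; the furniture and walls round the work are solid. World frame = base frame: x ahead of the robot, y to its left, z up, the work surface at z = 0. Lengths are in m, angles in degrees, forces in N, time in s.
With the tool pointing down it reaches from about 0.425 to 0.875 m from the base axis. Payload 4.7 kg.
Tool frame: the origin (TCP) lies at the very end of the fingers, on their centre line; the grasp point (between the pads) lies 19 mm behind it (env.grasp_offset is the distance from the TCP to the grasp point, in m); z points along the fingers, y is the line along which they close (so a half turn about z gives the same grasp; the last joint's range is limited). The gripper opens to 87 mm and grips with 3 to 60 N. Pads are 19 mm wide; open, the fingers measure 117 mm over their backs; the gripper's body (75 mm by 190 mm) begins 51 mm behind the grasp point.
Start: joints at [77.527, 18.392, -4.016, 83.108, 1.295, 78.541, -3.26], TCP at [0.149, -0.633, 0.199] pointing down, gripper open.
Joint ranges: [-163.93, 163.93], [-17.29, 119.83], [-79.2, 71.16], [3.27, 140.29], [-89.18, 269.18], [5.43, 117.66], [-154.24, 154.24]. Speed limits (degrees/s): [147.25, 147.25, 180, 180, 180, 180, 180].

### API

Orientations are given as [roll, pitch, yaw] about the fixed x, y, z axes, in that order (R = Rz(yaw) Ry(pitch) Rx(roll)).
In Python, from cell import env gives the robot as it stands. The module is installed in compiled form; this text tells all that it offers.
- The arm moves only by the tool drive_tool, never from a script. Its argument "moves" is one flat list of numbers, 5 for each row, row after row: the shift along the tool's x, y, z in units of 40 mm (1.0 is 40 mm), then the turn about the tool's z in units of 10 degrees (1.0 is 10 degrees), then the finger opening in mm, from 0 to 87. A call has 1 to 5 rows; each row is the pose to reach, as a shift and turn from the pose commanded when the call began, along the tool's axes at that moment; what a row does not reach only later rows make up. A row lasts 1/8 s, in which the tool goes at most 62.5 mm and 10.7 degrees, less where a joint would pass 70% of its speed; a pose out of reach is approached as far as the arm can. A call with a gripper value outside its range is refused whole. The fingers move at their own pace and stop on an object; "squeeze" is the grip in N (left out, the last holds). Time passes only in rows, so rows that repeat a pose let the fingers close. It gives the time, the measured TCP pose, the force, the opening and the grip force at its end, in the units of the state.
- env.get_obs(): the state, without advancing time (a new reading comes with each control period).
- env.read_camera(name): name is "side" or "top"; returns (picture, depth): 384x512x3 uint8, red, green, blue; 384x512 float32, m along the optical axis (not along the pixel's ray), 0 where there is no reading.
- env.camera_model(name): a dict with "K" (3x3 intrinsics, pixels), "rvec" (rotation vector, rad) and "tvec" (3), from world to camera coordinates, as OpenCV has them. Camera axes: x right, y down, z forward; pixel columns grow to the right and rows downward; lengths in m; the calibration is good to about 2 mm. A picture is of the moment at which its call begins. camera_model takes no time and is no camera call.
- env.sign_off(): hands the job in; it is judged then, once.
The state is a dict: "time_s": time; "qpos": joint angles; "joint_velocities": joint speeds; "effort": joint torques, N m; "tool_pos": TCP position; "tool_rot": TCP orientation; "force": force on the tool from outside, world axes, zero at the start; "wrist_torque": the same for the moment, N m; "grip_width": finger opening in m; "grasp_force": force on a finger pad.
Only numpy, scipy, OpenCV 4.12 (cv2) and the standard library are available. Lean on these libraries where they do the work, as an engineer would, in place of code of your own. Each camera call takes 0.05 s, during which the arm holds its last target. There are 200 camera calls.

### The job

The domed steel lid of the white drying dish must be weighed down while its seal settles: pick up the sample jar with the red cap and balance it, standing upright, on the very top of the dome, then let go so that it stays there by itself. Keep the red-capped jar upright on the way, leave the dish where it is, and leave the green-capped and blue-capped jars standing where they are.

Things in the scene. Friction and masses are not known exactly. Their poses are not given: they have to be found in the camera images.
- red_jar_center (a point): centre of the loose sample jar with the red screw cap, half-way up: a round upright jar 45 mm in diameter and 63 mm tall, about 0.12 kg, flat underside 31.5 mm below this point, white body up to 48 mm above the underside and the cap above that. z axis along the jar, up.
- dome_top (a point): highest point of the shallow, smooth steel dome (no knob) on the round white drying dish with a black seal; 80 mm above the worktop. The dome is 150 mm in diameter, rises 35 mm from its rim, radius of curvature 160 mm at the top. Dish and lid are one loose piece, 0.9 kg; two small lugs reach 80 mm from its axis, 31 mm up. A jar stood off-centre rocks and comes to rest leaning a few degrees. z up.
- green_jar_center (a point): centre of the sample jar with the green cap, half-way up; same size as the red-capped jar; a bystander to leave alone.
- blue_jar_center (a point): centre of the sample jar with the blue cap, half-way up; same size as the red-capped jar; a bystander to leave alone. A white porcelain crucible (44 mm in diameter, 36 mm tall) also stands among the jars; jars and crucible stand at least 100 mm from each other, centre to centre.
Mind the look-alikes: they are no part of the job. Leave any yellow look-alike of the part that bears red_jar_center alone.

How it is judged (in metres and radians):
At the end, for the whole second after the job is handed in: The red-capped jar stands by itself on the top of the dome, its centre within 20 mm of the dome's axis and 22 to 42 mm above the dome's top, leaning less than 0.2 rad (11 degrees), and stays so; the dish and the green- and blue-capped jars are within 30 mm of where they began (horizontal distance between red_jar_center and dome_top below 0.02 m and z of red_jar_center in the frame of dome_top between 0.022 and 0.042 m and angle between red_jar_center's own z axis and vertical below 0.2 rad and distance of each of dome_top, green_jar_center, blue_jar_center from where it was at the start of the episode below 0.03 m); the robot touches nothing.
It fails at once if the red-capped jar is tipped over (leans more than 35 degrees) (angle between red_jar_center's own z axis and vertical above 0.61 rad).
It also fails if it takes over 38 s, if anything falls off the work surface, if the arm or the gripper's body presses on something with over 40 N, if the wrist force passes 120 N, or if a joint passes its speed limit or range.

## Working session

There is one attempt and no reset: what is moved stays moved. The work goes in short steps, Python scripts to look and compute and a tool call to move; the robot and the scene stay as the last step left them, time stands still between calls to the robot, and variables do not carry over. Pictures are saved under pics/ and viewed, at most 10 in all, crops included, and the job is handed in when it is done.

Besides the shell and the picture viewer there is one more tool, called as name(argument=value, ...), one argument or row to a line, values as JSON. drive_tool: Moves the arm, as the interface text tells. Its arguments: {"type":"object","properties":{"moves":{"type":"array","items":{"type":"number"}},"squeeze":{"type":"number"}},"required":["moves"]}

```bash
mkdir -p pics; cat > h.py <<'E'
import numpy as np, cv2
from cell import env
def shot(n):
    p,d=env.read_camera(n); m=env.camera_model(n)
    K=np.array(m["K"]);R=cv2.Rodrigues(np.array(m["rvec"],float))[0];t=np.array(m["tvec"],float).ravel()
    return p,d,K,R,t
def cloud(d,K,R,t):
    v,u=np.mgrid[:d.shape[0],:d.shape[1]]
    c=np.stack([(u-K[0,2])/K[0,0]*d,(v-K[1,2])/K[1,1]*d,d],-1)
    return (c-t)@R
def save(n,p): cv2.imwrite(f"pics/{n}.png",p[:,:,::-1])
E
python3 - <<'E'
from h import *
a=shot("top");b=shot("side")
save("both",np.hstack([cv2.resize(a[0],(400,300)),cv2.resize(b[0],(400,300))]))
np.savez("a.npz",*a);np.savez("b.npz",*b)
o=env.get_obs();print(o,env.grasp_offset)
for s in(a,b):print(-s[3].T@s[4], s[3][2])
E
```

```text
{'time_s': 0.1, 'qpos': array([77.52765087, 18.43523259, -4.01614681, 83.16708935,  1.29544261,
       78.54139314, -3.26010398]), 'joint_velocities': array([-0.00113223, -0.09085122,  0.11581491, -0.16335808,  0.0087521 ,
        0.12140392,  0.04738203]), 'effort': array([ 5.47167781e-05, -4.92570198e+01, -4.05562464e-01, -3.13398457e+01,
       -6.42277999e-02,  3.94811947e-02,  7.22551499e-05]), 'tool_pos': array([ 0.14914484, -0.63211022,  0.19797346]), 'tool_rot': array([-1.79901544e+02,  5.68154839e-03,  1.32824986e+01]), 'force': array([-0.5835575 ,  0.41174888, -0.35061106]), 'wrist_torque': array([-0.02511716, -0.02327765, -0.00935459]), 'grasp_force': 0.0, 'grip_width': 0.08692181346855515} 0.0187
[ 0.38544771 -0.05242366  1.15043972] [ 0.11802543 -0.00477586 -0.99299909]
[ 0.47228822 -1.1370299   0.49597092] [ 0.04952569  0.93312345 -0.35612895]
```

View pics/both.png

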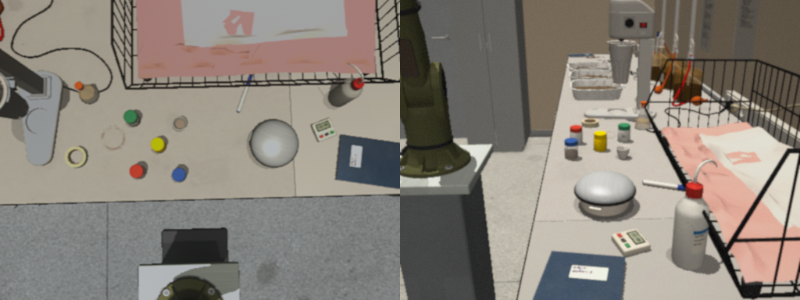

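The top view (left half) shows the red cap at about (137,171), blue (179,174), yellow (158,145), green (132,117) and the dome at (273,143). The wire basket is behind them, and the red-topped bottle at the right is a distractor.

```bash
cat > m.py <<'E'
from h import *
def ray(K,R,t,u,v,z):
    d=R.T@np.array([(u-K[0,2])/K[0,0],(v-K[1,2])/K[1,1],1]);c=-R.T@t
    return c+d*(z-c[2])/d[2]
def caps(s,box):
    p,d,K,R,t=s;h=cv2.cvtColor(p,cv2.COLOR_RGB2HSV);P=cloud(d,K,R,t);out={}
    for n,lo,hi in(("red",172,186),("yellow",22,34),("green",50,90),("blue",100,125)):
        H=h[...,0].astype(int);H=np.where(H<8,H+180,H)
        m=((H>=lo)&(H<=hi)&(h[...,1]>130)&(h[...,2]>40)&(P[...,2]>.02)&(P[...,2]<.09)&(d>0)).astype(np.uint8)
        q,l,st,c=cv2.connectedComponentsWithStats(m)
        for i in range(1,q):
            x=P[l==i]
            if st[i,4]>40: print(n,st[i],c[i].round(1),np.median(x,0).round(4),np.percentile(x[:,2],95).round(3),"ray63",ray(K,R,t,*c[i],.061).round(4))
def dome(s):
    p,d,K,R,t=s;P=cloud(d,K,R,t)
    return P
E
python3 - <<'E'
from m import *
a=list(np.load("a.npz").values());b=list(np.load("b.npz").values())
for s in(a,b):
    caps(s,0)
    P=cloud(s[1],*s[2:])
    r=P[(P[...,2]>.05)&(P[...,2]<.09)&(P[...,1]<-.0)&(P[...,1]>-.32)&(P[...,0]>.3)&(P[...,0]<.75)]
    c=np.median(r,0); 
    for _ in range(5):
        q=r[np.hypot(*(r-c)[:,:2].T)<.075]
        A=np.c_[2*q,np.ones(len(q))];w=np.linalg.lstsq(A,(q**2).sum(1),rcond=None)[0];c=w[:3]
    print("dome",len(q),c,"R",np.sqrt(w[3]+c@c),"top",q[:,2].max(),q.min(0),q.max(0))
# other tall things near
P=cloud(a[1],*a[2:])
for lo in np.arange(.3,.9,.05):
    print(round(lo,2),[round(float(np.max(P[(P[...,0]>lo)&(P[...,0]<lo+.05)&(P[...,1]>y)&(P[...,1]<y+.05)][:,2],initial=-1)),2) for y in np.arange(-.4,.5,.05)])
E
```

```text
red [166 210  18  18 248] [174.5 218.7] [0.4469 0.1508 0.0621] 0.065 ray63 [0.4471 0.1511 0.061 ]
yellow [193 176  19  19 278] [201.9 184.8] [0.5274 0.0835 0.0616] 0.065 ray63 [0.5278 0.0837 0.061 ]
green [160 142  15  15 177] [166.7 148.9] [0.6189 0.1686 0.062 ] 0.066 ray63 [0.6194 0.1693 0.061 ]
blue [221 215  16  17 203] [228.6 223.1] [0.4331 0.0198 0.0619] 0.065 ray63 [0.433  0.0205 0.061 ]
dome 2316 [ 0.52460909 -0.28224989 -0.02903432] R 0.11027029919819023 top 0.08372865636211359 [ 0.45167936 -0.31993527  0.05004444] [ 0.59844037 -0.20976456  0.08372866]
red [350 111   9  19  68] [354.2 120.7] [0.9276 0.6613 0.0446] 0.075 ray63 [0.9134 0.6098 0.061 ]
red [218 160  15   9 104] [225.  164.4] [0.447  0.1385 0.0599] 0.062 ray63 [0.4471 0.1335 0.061 ]
yellow [248 168  16  20 283] [255.8 177.3] [0.5284 0.0699 0.0461] 0.062 ray63 [0.5261 0.0304 0.061 ]
green [281 159  12   7  74] [286.7 161.8] [0.6179 0.1552 0.0596] 0.062 ray63 [0.617  0.1497 0.061 ]
blue [212 177  15   9 115] [218.9 181.3] [0.4339 0.008  0.0599] 0.062 ray63 [0.4338 0.0052 0.061 ]
dome 1276 [ 0.52338118 -0.28186105 -
[... 894 characters left out ...]
, 0.01, 0.01, 0.01, 0.01, 0.32, 0.25]
0.65 [0.13, 0.13, 0.13, 0.13, 0.13, 0.13, 0.13, 0.13, 0.13, 0.13, 0.13, 0.16, 0.0, 0.05, 0.1, 0.01, 0.32, 0.27]
0.7 [0.1, 0.11, 0.1, 0.1, 0.1, 0.11, 0.1, 0.11, 0.1, 0.11, 0.11, 0.27, 0.01, 0.06, 0.11, 0.02, 0.03, 0.29]
0.75 [0.07, 0.06, 0.07, 0.08, 0.09, 0.06, 0.06, 0.06, 0.06, 0.07, 0.07, 0.3, 0.01, 0.01, 0.01, 0.01, 0.03, 0.29]
0.8 [0.08, 0.09, 0.09, 0.09, 0.09, 0.1, 0.09, 0.09, 0.09, 0.06, 0.06, 0.3, 0.0, 0.01, 0.01, 0.01, 0.01, 0.01]
0.85 [0.1, 0.09, 0.09, 0.09, 0.09, 0.09, 0.09, 0.09, 0.08, 0.06, 0.06, 0.3, 0.01, 0.0, 0.01, 0.01, 0.01, 0.01]
0.9 [0.09, 0.09, 0.09, 0.09, 0.09, 0.09, 0.09, 0.09, 0.09, 0.06, 0.06, 0.21, 0.0, 0.0, 0.01, 0.01, 0.01, 0.0]
```

```bash
cat > go.py <<'E'
from h import *
import sys
from scipy.spatial.transform import Rotation as Ro
def go(*T):
    o=env.get_obs();R=Ro.from_euler("xyz",o["tool_rot"],degrees=True)
    print(o["time_s"],o["tool_pos"].round(4),o["tool_rot"].round(1))
    for t in T: print(t,(R.inv().apply(np.array(t)-o["tool_pos"])/.04).round(2))
E
python3 - <<'E'
from m import *
from go import go
for f in("a.npz","b.npz"):
    s=list(np.load(f).values());P=cloud(s[1],*s[2:])
    r=P[(P[...,2]>.045)&(P[...,2]<.095)&(P[...,1]<-.15)&(P[...,1]>-.42)&(P[...,0]>.4)&(P[...,0]<.64)]
    print(r.min(0),r.max(0))
    c=np.array([.524,-.285])
    for _ in range(6):
        q=r[(np.hypot(*(r[:,:2]-c).T)<.073)]
        A=np.c_[q[:,:2],np.ones(len(q)),(q[:,:2]**2).sum(1)]  # z = paraboloid
        w=np.linalg.lstsq(A,q[:,2],rcond=None)[0];c=-w[:2]/2/w[3]
    print(len(q),c,"Rc",-1/2/w[3],"top",w[2]+w[:2]@c+w[3]*c@c)
    if f[0]=="a":
        z=r[r[:,2]>.05][:,:2].astype(np.float32);print("circle",cv2.minEnclosingCircle(z), z.mean(0))
go((.40,-.42,.2))
E
```

```text
[ 0.44741775 -0.36005231  0.04503565] [ 0.59997669 -0.20623662  0.08372866]
2728 [ 0.52480245 -0.28362968] Rc 0.10862782078698117 top 0.08075705709219738
circle ((0.5242275595664978, -0.28173941373825073), 0.0757787898182869) [ 0.5217748  -0.27980128]
[ 0.4504019  -0.35943164  0.04500021] [ 0.59761636 -0.23013303  0.0797376 ]
2229 [ 0.52345595 -0.28157738] Rc 0.10269279932094057 top 0.08061391062143031
0.1 [ 0.1491 -0.6321  0.198 ] [-179.9    0.    13.3]
(0.4, -0.42, 0.2) [ 7.32 -3.72 -0.04]
```

drive_tool(
  moves=[1.4, -0.7, 0, 0, 87, 2.8, -1.4, 0, 0, 87, 4.2, -2.1, 0, 0, 87, 5.6, -2.8, 0, 0, 87, 7.0, -3.6, 0, 0, 87],
)

```text
time_s: 0.72
tool_pos: [0.3881, -0.4282, 0.1986]
tool_rot: [-180.0, 0.0, 13.3]
force: [0.2, -0.6, -0.1]
grip_width: 0.0871
grasp_force: 0.0
```

```bash
python3 -c "
from go import go;go((.46,-.18,.2),(.48,-.05,.2))"
```

```text
0.725 [ 0.3881 -0.4282  0.1986] [-180.     0.    13.3]
(0.46, -0.18, 0.2) [ 3.17 -5.63 -0.03]
(0.48, -0.05, 0.2) [ 4.41 -8.68 -0.03]
```

drive_tool(
  moves=[0.7, -1.3, 0, 0, 87, 1.4, -2.6, 0, 0, 87, 2.1, -3.9, 0, 0, 87, 2.8, -5.2, 0, 0, 87, 3.5, -6.5, 0, 0, 87],
)

```text
time_s: 1.35
tool_pos: [0.4635, -0.1427, 0.1987]
tool_rot: [180.0, 0.0, 13.3]
force: [-0.2, -0.2, -0.0]
grip_width: 0.0873
grasp_force: 0.0
```

```bash
python3 -c "
from go import go;go((.4475,.152,.2))"
```

```text
1.35 [ 0.4635 -0.1427  0.1987] [180.    0.   13.3]
(0.4475, 0.152, 0.2) [ 1.3  -7.26 -0.03]
```

drive_tool(
  moves=[0.3, -1.5, 0, 0, 87, 0.6, -3.0, 0, 0, 87, 0.9, -4.5, 0, 0, 87, 1.1, -6.0, 0, 0, 87, 1.3, -7.2, 0, 0, 87],
)

```text
time_s: 1.98
tool_pos: [0.447, 0.1501, 0.1988]
tool_rot: [180.0, -0.0, 13.4]
force: [0.1, 0.2, 0.8]
grip_width: 0.0873
grasp_force: 0.0
```

```bash
python3 -c "
from go import go;go((.4475,.152,.1),(.4475,.152,.02))"
```

```text
1.975 [0.447  0.1501 0.1988] [180.   -0.   13.4]
(0.4475, 0.152, 0.1) [ 0.02 -0.04  2.47]
(0.4475, 0.152, 0.02) [ 0.02 -0.05  4.47]
```

drive_tool(
  moves=[0, 0, 1.2, 0, 87, 0, 0, 2.4, 0, 87, 0, 0, 3.4, 0, 87, 0, 0, 4.2, 0, 87, 0, 0, 4.5, 0, 87],
  squeeze=15,
)

```text
time_s: 2.6
tool_pos: [0.4461, 0.1472, 0.017]
tool_rot: [-180.0, 0.2, 13.3]
force: [-0.3, 0.1, 0.6]
grip_width: 0.0871
grasp_force: 0.0
```

drive_tool(
  moves=[0, 0, 0, 0, 60, 0, 0, 0, 0, 48, 0, 0, 0, 0, 40, 0, 0, 0, 0, 40, 0, 0, 0, 0, 40],
  squeeze=15,
)

```text
time_s: 3.22
tool_pos: [0.4483, 0.1485, 0.0195]
tool_rot: [-180.0, -0.1, 13.3]
force: [-0.6, 2.3, 2.4]
grip_width: 0.0454
grasp_force: 1.2
```

drive_tool(
  moves=[0, 0, 0, 0, 30, 0, 0, 0, 0, 30, 0, 0, 0, 0, 30],
)

```text
time_s: 3.6
tool_pos: [0.4484, 0.1482, 0.0194]
tool_rot: [-180.0, -0.1, 13.3]
force: [-1.0, 3.1, 5.8]
grip_width: 0.0437
grasp_force: 14.9
```

drive_tool(
  moves=[0, 0, -0.4, 0, 30, 0, 0, -1.0, 0, 30, 0, 0, -2.0, 0, 30, 0, 0, -3.0, 0, 30, 0, 0, -3.5, 0, 30],
)

```text
time_s: 4.22
tool_pos: [0.4484, 0.1472, 0.1613]
tool_rot: [179.9, -0.1, 13.3]
force: [0.9, -1.0, -1.5]
grip_width: 0.0435
grasp_force: 14.8
```

```bash
python3 - <<'E'
from m import *
from go import go
b=shot("side");save("lift",b[0][100:250,130:370]);caps(b,0)
print(env.get_obs()["grasp_force"],env.get_obs()["force"])
go((.48,0,.16),(.524,-.282,.16))
E
```

```text
red [350 111   9  19  63] [354.2 120.9] [0.928  0.6586 0.0479] 0.074 ray63 [0.913 0.608 0.061]
yellow [248 168  16  20 287] [255.7 177.7] [0.5283 0.0693 0.0442] 0.062 ray63 [0.5258 0.0272 0.061 ]
green [281 159  12   7  71] [286.6 161.6] [0.6175 0.1562 0.0593] 0.062 ray63 [0.6169 0.1509 0.061 ]
blue [212 178  14   8 102] [218.7 181.6] [0.4335 0.0065 0.0603] 0.062 ray63 [0.4332 0.0033 0.061 ]
14.761715278727934 [1.68631943 0.63681873 0.04953982]
4.275 [0.4496 0.1476 0.1631] [179.9  -0.3  13.3]
(0.48, 0, 0.16) [-0.11  3.76  0.08]
(0.524, -0.282, 0.16) [-0.65 10.88  0.1 ]
```

View pics/lift.png

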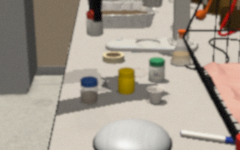

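The crop shows the jar lifted: its red cap is at about (92,14) between the fingers, and the other jars are still standing.

drive_tool(
  moves=[0, 0.6, 0, 0, 30, -0.1, 1.5, 0, 0, 30, -0.2, 2.7, 0, 0, 30, -0.2, 3.9, 0, 0, 30, -0.3, 5.1, 0, 0, 30],
)

```text
time_s: 4.9
tool_pos: [0.4824, -0.0555, 0.1584]
tool_rot: [180.0, 0.1, 13.3]
force: [0.7, 0.7, -0.8]
grip_width: 0.044
grasp_force: 14.8
```

drive_tool(
  moves=[0, 1.2, 0, 0, 30, -0.1, 2.4, 0, 0, 30, -0.2, 3.6, 0, 0, 30, -0.3, 4.4, 0, 0, 30, -0.3, 4.9, 0, 0, 30],
)

```text
time_s: 5.52
tool_pos: [0.5151, -0.2493, 0.1579]
tool_rot: [-179.9, 0.1, 13.1]
force: [0.2, 0.1, -1.9]
grip_width: 0.0436
grasp_force: 14.8
```

```bash
python3 - <<'E'
from go import go
go((.524,-.282,.16))
E
```

```text
5.525 [ 0.5151 -0.2493  0.1579] [-1.799e+02  1.000e-01  1.310e+01]
(0.524, -0.282, 0.16) [ 0.03  0.85 -0.05]
```

drive_tool(
  moves=[0, 0.3, 0, 0, 30, 0, 0.5, 0, 0, 30, 0, 0.6, 0, 0, 30, 0, 0.6, 0, 0, 30],
)

```text
time_s: 6.02
tool_pos: [0.5221, -0.27, 0.159]
tool_rot: [-180.0, -0.0, 13.3]
force: [0.2, -0.3, -1.5]
grip_width: 0.0435
grasp_force: 14.8
```

```bash
cat > see.py <<'E'
from m import *
from go import go
def see(n):
    b=shot("side");o=env.get_obs();p=b[0];K,R,t=b[2:]
    print(o["tool_pos"],o["force"],o["grasp_force"],o["time_s"])
    c=R@np.array(o["tool_pos"])+t;u,v=(K@c)[:2]/c[2];print("tcp px",u,v)
    h=cv2.cvtColor(p,cv2.COLOR_RGB2HSV);H=h[...,0];P=cloud(b[1],K,R,t)
    m=((H<8)|(H>172))&(h[...,1]>130)&(np.abs(P-o["tool_pos"]).max(-1)<.08)
    y,x=np.nonzero(m);
    if len(x):
        print("red px",len(x),x.min(),x.max(),y.min(),y.max());q=P[m];print("red pts",q.min(0),np.median(q,0),q.max(0))
        mid=(x.min()+x.max())/2; print("x at cap mid col:",[((mid-K[0,2])/K[0,0])])
        # ray to plane y = tool y
        d=R.T@np.array([(mid-K[0,2])/K[0,0],(y.mean()-K[1,2])/K[1,1],1]);C=-R.T@t;print("ray at tool y",C+d*(o["tool_pos"][1]-C[1])/d[1])
    u,v=int(u),int(v);save(n,cv2.resize(p[max(v-80,0):v+70,max(u-100,0):u+100],None,fx=3,fy=3,interpolation=cv2.INTER_CUBIC))
E
python3 -c "
from see import *
see('over');go((.524,-.282,.16))"
```

```text
[ 0.52209231 -0.2697736   0.15902828] [ 0.51398863  0.31130696 -1.42416219] 14.758285047719255 6.075
tcp px 260.9379113937856 184.04115402028387
red px 157 250 263 158 174
red pts [ 0.50144314 -0.30627947  0.18803669] [ 0.51251447 -0.28620653  0.2009928 ] [ 0.52392692 -0.24670012  0.22093312]
x at cap mid col: [np.float64(-0.004985564071827851)]
ray at tool y [ 0.51358245 -0.2697736   0.19565944]
6.075 [ 0.5221 -0.2698  0.159 ] [-180.     0.    13.3]
(0.524, -0.282, 0.16) [-0.02  0.31 -0.02]
```

View pics/over.png

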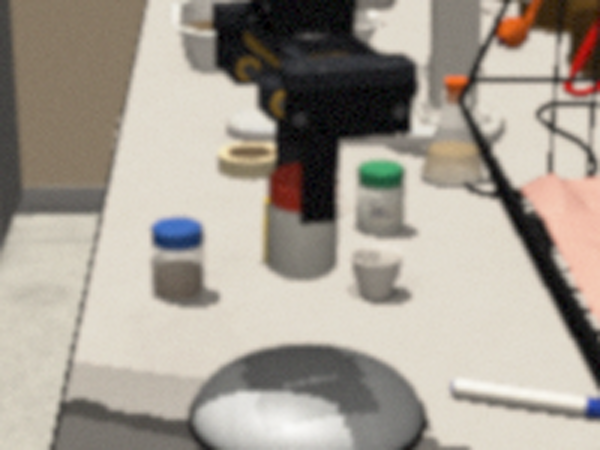

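The view shows the jar held upright, its body spanning about px 265–337 in the crop. That centres it on the TCP column, with the dome top just in front and slightly right of it. The bystanders are untouched.

drive_tool(
  moves=[0, 0.15, 0.2, 0, 30, 0, 0.3, 0.5, 0, 30, 0, 0.3, 0.8, 0, 30, 0, 0.3, 0.9, 0, 30, 0, 0.3, 0.9, 0, 30],
)

```text
time_s: 6.7
tool_pos: [0.5245, -0.2818, 0.1223]
tool_rot: [-180.0, 0.0, 13.3]
force: [0.2, 0.3, -1.7]
grip_width: 0.0437
grasp_force: 14.8
```

```bash
python3 -c "
from see import *
o=env.get_obs();print(o['force'])
go((.524,-.282,.1))"
```

```text
[ 0.19378074  0.27943816 -1.65116196]
6.7 [ 0.5245 -0.2818  0.1223] [-180.     0.    13.3]
(0.524, -0.282, 0.1) [-0.01  0.    0.56]
```

drive_tool(
  moves=[0, 0, 0.2, 0, 30, 0, 0, 0.35, 0, 30, 0, 0, 0.45, 0, 30, 0, 0, 0.45, 0, 30],
)

```text
time_s: 7.2
tool_pos: [0.5244, -0.2821, 0.1045]
tool_rot: [-180.0, 0.0, 13.3]
force: [0.3, -0.2, -1.3]
grip_width: 0.0434
grasp_force: 14.8
```

drive_tool(
  moves=[0, 0, 0.03, 0, 30, 0, 0, 0.06, 0, 30, 0, 0, 0.08, 0, 30, 0, 0, 0.08, 0, 30],
)

```text
time_s: 7.7
tool_pos: [0.5247, -0.2822, 0.1017]
tool_rot: [180.0, 0.0, 13.3]
force: [0.7, -0.8, -1.3]
grip_width: 0.0435
grasp_force: 14.8
```

```bash
python3 -c "
from see import *
see('near')
go((.524,-.282,.1))"
```

```text
[ 0.52472008 -0.28225148  0.10176046] [-0.47401186 -0.40095581 -1.25941621] 14.758048816001974 7.75
tcp px 262.48140707750116 214.37767943250043
red px 161 252 262 188 205
red pts [ 0.50425358 -0.31974949  0.12914369] [ 0.51507054 -0.29782556  0.14394107] [ 0.52187136 -0.25981716  0.16733751]
x at cap mid col: [np.float64(-0.003971616567061458)]
ray at tool y [ 0.51412433 -0.28225148  0.13826614]
7.75 [ 0.5247 -0.2823  0.1018] [180.    0.   13.3]
(0.524, -0.282, 0.1) [-0.02 -0.01  0.04]
```

View pics/near.png

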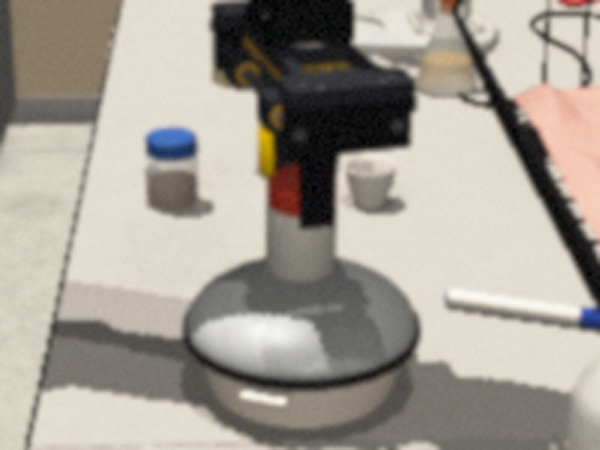

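The jar stands over the dome. Its centre column in the crop is about 301 and the dome's is also about 301, so they line up.

drive_tool(
  moves=[0, 0, 0.03, 0, 30, 0, 0, 0.05, 0, 30, 0, 0, 0.05, 0, 30],
)

```text
time_s: 8.12
tool_pos: [0.5246, -0.2822, 0.0996]
tool_rot: [-180.0, 0.0, 13.3]
force: [0.4, -0.1, -1.5]
grip_width: 0.0438
grasp_force: 14.8
```

drive_tool(
  moves=[0, 0, 0.02, 0, 30, 0, 0, 0.02, 0, 30],
)

```text
time_s: 8.38
tool_pos: [0.5248, -0.2823, 0.099]
tool_rot: [180.0, -0.0, 13.3]
force: [0.6, 0.7, -1.0]
grip_width: 0.0437
grasp_force: 14.8
```

drive_tool(
  moves=[0, 0, 0.02, 0, 30, 0, 0, 0.02, 0, 30],
)

```text
time_s: 8.62
tool_pos: [0.5253, -0.2822, 0.0989]
tool_rot: [180.0, -0.1, 13.3]
force: [-0.5, 0.9, 3.1]
grip_width: 0.0434
grasp_force: 14.9
```

drive_tool(
  moves=[0, 0, -0.01, 0, 30, 0, 0, -0.01, 0, 40, 0, 0, -0.01, 0, 42],
  squeeze=4,
)

```text
time_s: 9.0
tool_pos: [0.525, -0.2821, 0.0988]
tool_rot: [180.0, -0.0, 13.3]
force: [-0.0, 1.4, 3.6]
grip_width: 0.0443
grasp_force: 4.0
```

drive_tool(
  moves=[0, 0, 0, 0, 44, 0, 0, 0, 0, 45, 0, 0, 0, 0, 46, 0, 0, 0, 0, 47, 0, 0, 0, 0, 48],
)

```text
time_s: 9.62
tool_pos: [0.5244, -0.2826, 0.0982]
tool_rot: [180.0, 0.0, 13.3]
force: [0.3, -0.2, 0.1]
grip_width: 0.0475
grasp_force: 0.2
```

```bash
python3 -c "
from see import *
see('rel')"
```

```text
[ 0.52446983 -0.28260989  0.09826525] [ 0.3548345  -0.22686285  0.86402062] 0.14008766137976636 9.675
tcp px 262.3477151269577 216.12517233939832
red px 167 252 263 190 206
red pts [ 0.50419323 -0.3199228   0.12820466] [ 0.51505826 -0.29678366  0.14102926] [ 0.52337408 -0.25741323  0.16636122]
x at cap mid col: [np.float64(-0.0029576690622950663)]
ray at tool y [ 0.51505705 -0.28260989  0.13595724]
```

View pics/rel.png

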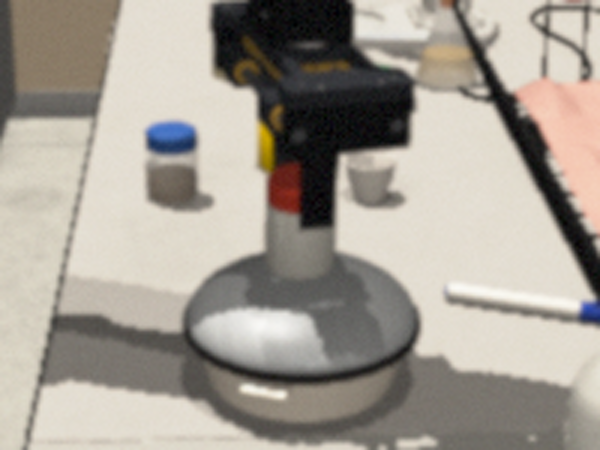

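The jar stands upright on the dome, with the fingers just clear of it and nothing tilting. I'll open slowly, holding still.

drive_tool(
  moves=[0, 0, 0, 0, 50, 0, 0, 0, 0, 53, 0, 0, 0, 0, 56, 0, 0, 0, 0, 60, 0, 0, 0, 0, 64],
)

```text
time_s: 10.3
tool_pos: [0.5247, -0.2823, 0.0986]
tool_rot: [180.0, -0.0, 13.3]
force: [-0.1, -0.7, -0.2]
grip_width: 0.0619
grasp_force: 0.0
```

drive_tool(
  moves=[0, 0, 0, 0, 70, 0, 0, 0, 0, 76, 0, 0, 0, 0, 82, 0, 0, 0, 0, 82, 0, 0, 0, 0, 82],
)

```text
time_s: 10.92
tool_pos: [0.5247, -0.2822, 0.0986]
tool_rot: [180.0, 0.0, 13.3]
force: [-0.5, -0.4, 0.9]
grip_width: 0.0818
grasp_force: 0.0
```

```bash
python3 -c "
from see import *
see('open')"
```

```text
[ 0.52470469 -0.2822313   0.09853421] [ 0.38535903 -0.08745838  0.61431536] 0.0 10.975
tcp px 262.4601226273442 215.9113493936884
red px 192 252 272 189 212
red pts [ 0.50437253 -0.33655632  0.12737433] [ 0.51724025 -0.29215111  0.14076239] [ 0.53809735 -0.2388447   0.16915309]
x at cap mid col: [np.float64(0.006167858480602462)]
ray at tool y [ 0.52354953 -0.2822313   0.13704781]
```

View pics/open.png

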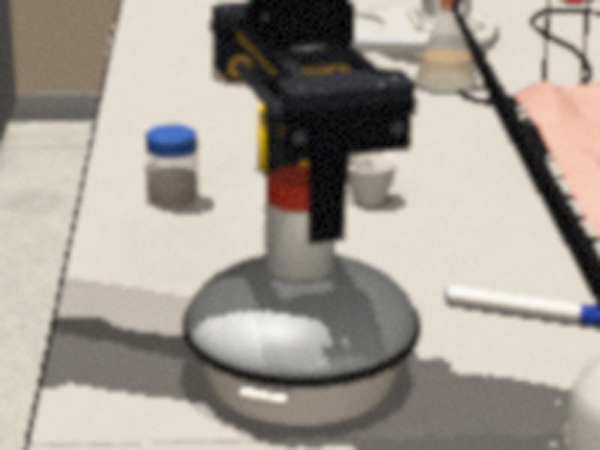

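The gripper is open and the jar stands upright on the dome. Next I retract straight up.

drive_tool(
  moves=[0, 0, -0.2, 0, 84, 0, 0, -0.6, 0, 84, 0, 0, -1.2, 0, 84, 0, 0, -2.0, 0, 84, 0, 0, -2.8, 0, 84],
)

```text
time_s: 11.6
tool_pos: [0.525, -0.2822, 0.213]
tool_rot: [179.9, -0.1, 13.3]
force: [0.6, -0.6, 0.1]
grip_width: 0.0838
grasp_force: 0.0
```

drive_tool(
  moves=[0, 0, -0.6, 0, 84, 0, 0, -0.8, 0, 84, 0, 0, -0.8, 0, 84, 0, 0, -0.8, 0, 84, 0, 0, -0.8, 0, 84],
)

```text
time_s: 12.22
tool_pos: [0.5242, -0.282, 0.2414]
tool_rot: [-179.9, 0.1, 13.3]
force: [-0.1, -0.3, -0.3]
grip_width: 0.0839
grasp_force: 0.0
```

```bash
python3 - <<'E'
from m import *
s=[shot("side") for _ in range(2)]
caps(s[1],0)
save("end",cv2.resize(s[1][0][130:290,160:360],None,fx=3,fy=3))
p,d,K,R,t=s[1];h=cv2.cvtColor(p,cv2.COLOR_RGB2HSV);P=cloud(d,K,R,t)
m=((h[...,0]<8)|(h[...,0]>172))&(h[...,1]>130)&(P[...,2]>.11)&(P[...,2]<.16)&(abs(P[...,0]-.524)<.06)&(abs(P[...,1]+.282)<.06)
q=P[m];print(len(q),q.min(0),np.median(q,0),q.max(0));print(env.get_obs()["time_s"])
E
```

```text
red [350 111   9  19  69] [354.2 120.5] [0.9292 0.66   0.0457] 0.075 ray63 [0.9142 0.6128 0.061 ]
yellow [248 168  16  20 288] [255.8 177.4] [0.5283 0.0693 0.0448] 0.061 ray63 [0.5261 0.0292 0.061 ]
green [281 159  12   7  70] [286.4 161.7] [0.6175 0.1554 0.0593] 0.062 ray63 [0.6164 0.1507 0.061 ]
blue [212 178  14   8 105] [218.6 181.5] [0.4335 0.007  0.06  ] 0.062 ray63 [0.4329 0.0041 0.061 ]
239 [ 0.50438298 -0.3006942   0.12781608] [ 0.52257997 -0.29105583  0.1401269 ] [ 0.54088231 -0.2585468   0.14283341]
12.325
```

View pics/end.png

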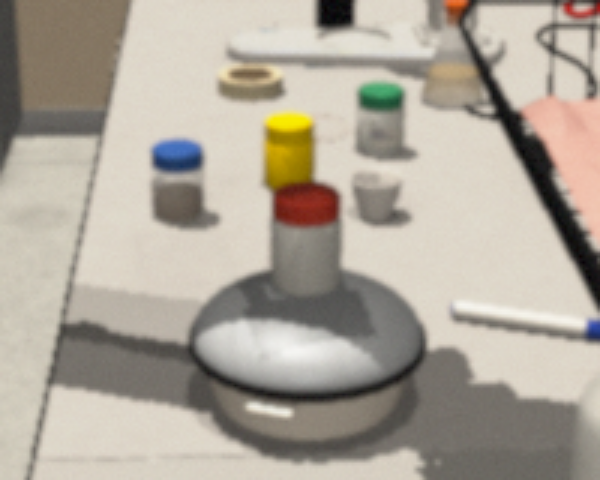

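The jar stands upright in the middle of the dome. Its cap spans px 273–340, against a dome centre of about 307. The bystanders are unmoved and the arm is clear.

```bash
python3 -c "
from cell import env
print(env.sign_off())"
```

```text
the job is handed in; nothing more can be done
None
```

The red-capped jar stands upright by itself on the top of the dome, the dish and the green- and blue-capped jars stayed where they were, and I handed the job in at about 12 s; no verdict came back.

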